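# Match the fan selector and press start

### The job

Two small grey extractor control boxes stand on the bench, each with a lever selector that clicks through seven positions; only one box has a start button. With a fingertip, and without gripping it, gently push the lever of the box with the button round click by click until it stands at the same position, counted in studs on its own box, as the lever of the other box; then gently press the start button fully down and let it go. Do not turn the other box's selector, and leave the loose things on the bench where they are.

Things in the scene. Friction and masses are not known exactly. Their poses are not given: they have to be found in the camera images.
- start_box: The control box with the start button, whose selector is to be set. Grey housing 150 x 140 mm (x, y), fixed, cover at z 60 mm. Origin: centre of underside; x to its back (cable gland), z up. Upright selector axis at (10, 0) mm; seven black studs 53.5 mm from it, 30 degrees apart, mark positions 1 (at left, +y) over 4 (back, +x) to 7 (right, -y). The button stands at (-45, 0) mm.
- other_box: The control box without a button (flat steel blanking plug there instead); its selector shows the wanted position. Grey housing 150 x 140 mm (x, y), fixed, cover at z 60 mm. Origin: centre of underside; x to its back (cable gland), z up. Upright selector axis at (10, 0) mm; seven black studs 53.5 mm from it, 30 degrees apart, mark positions 1 (at left, +y) over 4 (back, +x) to 7 (right, -y). 
- start_lever: Lever of the selector to be turned: black bar 10 mm wide, 70 to 89 mm above the bench, tip 48 mm from the selector axis; its hub is 26 mm in diameter, 91 mm high, on a fixed collar 38 mm in diameter, 63 mm high. Origin on the axis, 60 mm above the bench; x points along the lever to its tip, z up.
- start_lever_tip (a point): Point at the end of the lever to be turned, at mid height of the bar (79.5 mm above the bench), 48 mm from the selector axis.
- start_selector (a joint): Angle of the selector to be turned, rad: 0 at position 1 (lever to the box's +y), 0.524 (30 degrees) more a click, clockwise from above, 3.142 at position 7 (-y); stops just beyond. Sprung clicks: past halfway it snaps to the next position by itself. Starts at position 1 or 2. A push of 2 to 5 N near the tip makes it click on.
- other_lever: Lever of the selector that shows the wanted position, not to be turned: black bar 10 mm wide, 70 to 89 mm above the bench, tip 48 mm from the selector axis; its hub is 26 mm in diameter, 91 mm high, on a fixed collar 38 mm in diameter, 63 mm high. Origin on the axis, 60 mm above the bench; x points along the lever to its tip, z up.
- other_lever_tip (a point): Point at the end of the other box's lever, as on the first.
- other_selector (a joint): Angle of the other box's selector, rad: 0 at position 1 (lever to the box's +y), 0.524 (30 degrees) more a click, clockwise from above, 3.142 at position 7 (-y); stops just beyond. Sprung clicks: past halfway it snaps to the next position by itself. Stands at position 4, 5 or 6.
- start_button (a joint): Travel of the start button in m: 0 up, grows as it is pressed straight down, 0.006 fully down; a spring of about 5 N at full travel lifts it again.
- start_button_top (a point): Centre of the top of the steel start button, 24 mm in diameter, 82 mm above the bench when up; black housing round it 40 mm in diameter, 72 mm high, on the front part of the cover.
- spacer: bystander, loose; not to be moved. Grey axle spacer tube, 25 mm diameter, 62 mm tall, standing between the boxes; origin at the centre of its underside.
- bearing: bystander, loose; not to be moved. Wheel bearing, 47 mm diameter, 14 mm high, lying in front of the box with the button; origin at the centre of its underside.
- marker: bystander, loose; not to be moved. Paint marker, white and red, 15 x 132 x 15 mm, lying in front of the other box; origin under its middle, length along its y.
- wrench: bystander, loose; not to be moved. Open-ended spanner, 29 x 173 x 5 mm, lying in front between the boxes; origin under its middle, length along its y.
- oil: bystander, loose; not to be moved. Oil dropper bottle, 53 mm diameter, 142 mm tall, standing behind between the boxes; origin at the centre of its underside.
- flap: bystander, loose; not to be moved. Flap disc, 100 mm diameter, 14 mm high, lying to the left; origin at the centre of its underside.

How it is judged:
On the way, in this order (a step that is already met when the one before it is completed fails the run):
1. the selector of the box with the button rests at the other selector's position (((value of joint start_selector between 1.421 and 1.721 rad and value of joint other_selector between 1.371 and 1.771 rad) or (value of joint start_selector between 1.944 and 2.244 rad and value of joint other_selector between 1.894 and 2.294 rad) or (value of joint start_selector between 2.468 and 2.768 rad and value of joint other_selector between 2.418 and 2.818 rad)) and velocity of joint start_selector between -0.3 and 0.3 rad/s), for 0.3 s.
2. with the selector so set, the start button is pressed down (((value of joint start_selector between 1.421 and 1.721 rad and value of joint other_selector between 1.371 and 1.771 rad) or (value of joint start_selector between 1.944 and 2.244 rad and value of joint other_selector between 1.894 and 2.294 rad) or (value of joint start_selector between 2.468 and 2.768 rad and value of joint other_selector between 2.418 and 2.818 rad)) and value of joint start_button above 0.0045 m), for 0.05 s.
At the end, for the whole second after the job is handed in: The selector of the box with the button stands at the same position as the other box's selector (within 0.15 rad of the position), the start button has been pressed at least 4.5 mm down after that and is up again, the other lever's tip is within 15 mm of its start and every loose thing within 30 mm (((value of joint start_selector between 1.421 and 1.721 rad and value of joint other_selector between 1.371 and 1.771 rad) or (value of joint start_selector between 1.944 and 2.244 rad and value of joint other_selector between 1.894 and 2.294 rad) or (value of joint start_selector between 2.468 and 2.768 rad and value of joint other_selector between 2.418 and 2.818 rad)) and value of joint start_button below 0.0015 m and distance of each of spacer, bearing, marker, wrench, oil, flap from where it was at the start of the episode below 0.03 m and distance of other_lever_tip from where it was at the start of the episode below 0.015 m); the robot touches nothing.
It fails at once if the other box's selector is turned (its lever tip moves more than 15 mm) (distance of other_lever_tip from where it was at the start of the episode above 0.015 m).
It fails at once if a lever is gripped or forced (more than 25 N from the fingers) (contact force between the fingers and start_lever above 25 N or contact force between the fingers and other_lever above 25 N).
It fails at once if the box with the button is pressed hard (more than 50 N from the fingers) (contact force between the fingers and start_box above 50 N).
It fails at once if a loose thing is lifted, knocked over or shifted by more than 30 mm (distance of any of spacer, bearing, marker, wrench, oil, flap from where it was at the start of the episode above 0.03 m or angle between any of spacer, oil's own z axis and vertical above 0.6 rad).
It also fails if it takes over 64 s, if anything falls off the work surface, if the arm or the gripper's body presses on something with over 40 N, if the wrist force passes 120 N, or if a joint passes its speed limit or range.

### The arm

A 6-joint arm with a two-finger parallel gripper is mounted at the origin on the work surface; the furniture and walls round the work are solid. World frame = base frame: x ahead of the robot, y to its left, z up, the work surface at z = 0. Lengths are in m, angles in rad, forces in N, time in s.
With the tool pointing down it reaches from about 0.325 to 0.875 m from the base axis. Payload 4.4 kg.
Tool frame: the origin (TCP) lies at the centre of the arm's flange, where the gripper is bolted on; the fingertips stand 173 mm ahead of it and the grasp point (between the pads) lies 155 mm ahead of it; z points along the fingers, x is the direction in which the jaws open and shut, and the axes are right-handed (so a half turn about z gives the same grasp; the last joint's range is limited). The gripper opens to 85 mm and grips with 20 to 120 N. Pads are 22 mm wide; open, the fingers measure 114 mm over their backs; the gripper's body (76 mm by 85 mm) begins 54 mm behind the grasp point. The pads swing forward as they close: fully open they stand 13 mm farther back than shut.
Start: joints at [-1.306, 0.207, 1.542, -0, 1.393, -0.15], TCP at [0.232, -0.526, 0.405] pointing down, gripper open.
Joint ranges: [-2.73, 2.73], [-0.86, 2.22], [0.23, 2.46], [-1.11, 4.25], [0.08, 2.63], [-2.82, 2.82]. Speed limits (rad/s): [2.79, 2.79, 3.14, 3.14, 3.14, 3.14].

### API

Orientations are given as a 3x3 rotation matrix whose columns are the frame's x, y, z axes.
In Python, from workcell import observe, viewer, job, spotter gives the robot as it stands.
- The arm moves only by the shell command python3 -m crank 'ROWS' [FORCE]. ROWS is JSON, a list of rows, each an object of numbers: "rx", "ry", "rz": the turn, a rotation vector about the tool's x, y, z in rad; "x", "y", "z": the shift along the tool's x, y, z in mm; "jaw": the closure in counts, from 0 (fully open) to 255 (shut). In form: [{"rx": .., "ry": .., "rz": .., "x": .., "y": .., "z": .., "jaw": ..}, ...]. A call has 1 to 20 rows; each row is the pose to reach, as a shift and turn from the pose commanded when the call began, along the tool's axes at that moment; what a row does not reach only later rows make up. A row lasts 1/8 s, in which the tool goes at most 62.5 mm and 10.7 degrees, less where a joint would pass 70% of its speed; a pose out of reach is approached as far as the arm can. A call with a gripper value outside its range is refused whole. The fingers move at their own pace and stop on an object; FORCE is the grip in N (left out, the last holds). Time passes only in rows, so rows that repeat a pose let the fingers close. It gives the time, the measured TCP pose, the force and the opening at its end, in the units of the state.
- observe(): the state, without advancing time (a new reading comes with each control period).
- viewer.get_image(name): name is "scene" or "side" or "wrist"; returns (picture, depth): 384x512x3 uint8, red, green, blue; 384x512 float32, m along the optical axis (not along the pixel's ray), 0 where there is no reading.
- viewer.get_calibration(name): a dict with "camera_matrix" (3x3 intrinsics, pixels), "R" (3x3) and "t" (3): a world point X has camera coordinates R X + t. Camera axes: x right, y down, z forward; pixel columns grow to the right and rows downward; lengths in m; the calibration is good to about 2 mm. A picture is of the moment at which its call begins: read the wrist's pose just before it. get_calibration takes no time and is no camera call; for the wrist camera it gives the pose at the moment of the call.
- job.finish_job(): hands the job in, once; it reports no verdict.
Trained networks look in the newest picture that a camera, given by its name, has taken for a name from the list of things; names that differ only in an ending like _2 or _b are one class to them, and where a whole thing is asked for, a point or a joint stands for the part that bears it (a point fixed in the world has none). Each returns a list of dicts, best first, with "conf" (0 to 1); they miss things now and then, are a little off and sometimes report something else, mostly with a low value. They report only what shows in the picture. A call takes as long as a camera call.
- spotter.search_frame(camera, query): "rect" ([left, top, right, bottom] in pixels, round what is visible of it).
- spotter.masks_of(camera, query): "pixels" (384x512 bool, what is visible of it) and "rect" ([left, top, right, bottom] in pixels, round what is visible of it).
- spotter.landmark_of(camera, query): "centre" ([column, row] in pixels: a listed point, or the origin of a listed thing).
The state is a dict: "time_s": time; "q": joint angles; "joint_vel": joint speeds; "tau": joint torques, N m; "eef_pos": TCP position; "tcp_rot": TCP orientation; "force": force on the tool from outside, world axes, zero at the start; "moment": the same for the moment, N m; "width": finger opening in m.
Only numpy, scipy, OpenCV 4.12 (cv2) and the standard library are available. Lean on these libraries where they do the work, as an engineer would, in place of code of your own. Each camera call takes 0.05 s, during which the arm holds its last target.

## Working session

There is one attempt and no reset: what is moved stays moved. The work goes in short steps, Python scripts to look and compute and a shell command to move; the robot and the scene stay as the last step left them, time stands still between calls to the robot, and variables do not carry over. Pictures are saved under pics/ and viewed, and the job is handed in when it is done.

```bash
mkdir -p pics; python3 - <<'E'
from workcell import observe, viewer, spotter
import cv2
s=observe();print(s['time_s'],s['eef_pos'],s['tcp_rot'],s['force'],s['width'])
for n in ['scene','side','wrist']:
    im,d=viewer.get_image(n);cv2.imwrite(f'pics/{n}0.png',im[:,:,::-1])
    for q in ['start_box','other_box','start_lever_tip','other_lever_tip','start_button_top']:
        print(n,q,[(r['conf'],r['centre']) for r in spotter.landmark_of(n,q)][:2])
print(observe()['time_s'])
E
```

```text
0.0 [ 0.23161861 -0.52588421  0.40349259] [[ 4.02978621e-01 -9.15209193e-01 -6.03547985e-04]
 [-9.15206436e-01 -4.02978908e-01  2.27577385e-03]
 [-2.32602626e-03 -3.64717207e-04 -9.99997228e-01]] [-0.12382365 -0.56802307  0.35202485] 0.085600320903454
scene start_box [(0.74, [220.3, 224.2])]
scene other_box [(0.94, [299.9, 188.4])]
scene start_lever_tip [(0.69, [199.0, 197.0])]
scene other_lever_tip [(0.59, [299.8, 160.3]), (0.4, [225.4, 201.7])]
scene start_button_top [(0.57, [227.0, 202.5])]
side start_box [(0.92, [226.9, 246.2]), (0.2, [324.9, 186.7])]
side other_box [(0.9, [277.4, 178.7])]
side start_lever_tip [(0.66, [204.0, 225.2])]
side other_lever_tip [(0.62, [268.1, 147.9])]
side start_button_top [(0.61, [239.1, 228.1])]
wrist start_box []
wrist other_box []
wrist start_lever_tip []
wrist other_lever_tip []
wrist start_button_top []
0.9
```

View pics/scene0.png

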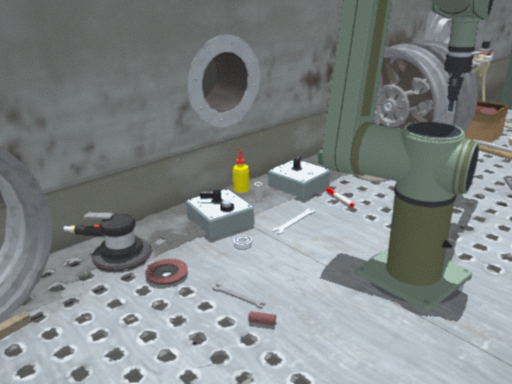

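View pics/side0.png

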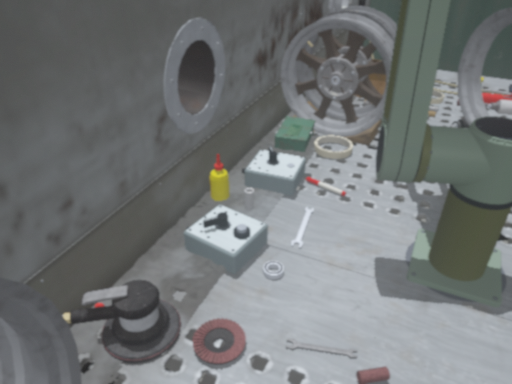

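View pics/wrist0.png

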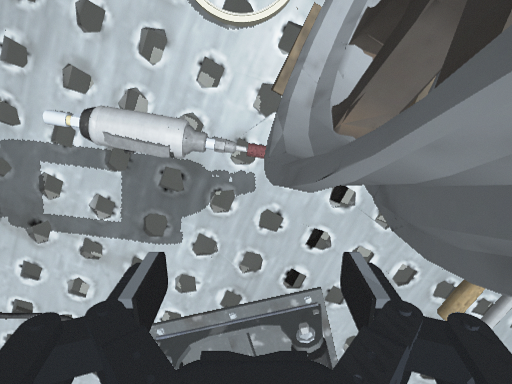

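The scene picture shows the start box (button and lever) at about (220,213) and the other box at (299,178). The side picture shows them at (227,240) and (276,170). The oil bottle and spacer stand behind and between the boxes. Next I estimate both box poses from depth.

```bash
cat > h.py <<'E'
import numpy as np, cv2
from workcell import observe, viewer, spotter
def cloud(n,d,c=None):
    c=c or viewer.get_calibration(n);K=np.array(c['camera_matrix']);R=np.array(c['R']);t=np.array(c['t'])
    v,u=np.mgrid[:d.shape[0],:d.shape[1]]
    P=np.stack([(u-K[0,2])/K[0,0]*d,(v-K[1,2])/K[1,1]*d,d],-1)
    return (P-t)@R
def proj(n,X,c=None):
    c=c or viewer.get_calibration(n);p=np.asarray(c['camera_matrix'])@(np.asarray(c['R'])@np.asarray(X)+np.asarray(c['t']));return p[:2]/p[2]
def atz(n,px,z,c=None):
    c=c or viewer.get_calibration(n);K=np.array(c['camera_matrix']);R=np.array(c['R']);t=np.array(c['t'])
    r=R.T@np.linalg.solve(K,[px[0],px[1],1]);o=-R.T@t
    return o+r*(z-o[2])/r[2]
E
python3 - <<'E'
from h import *
for n in ['scene','side']:
    im,d=viewer.get_image(n);P=cloud(n,d)
    for q in ['start_box','other_box','spacer','oil','bearing','marker','wrench']:
        m=spotter.masks_of(n,q)
        if not m: print(n,q,None);continue
        p=P[m[0]['pixels']&(d>0)]
        print(n,q,m[0]['conf'],len(p),np.median(p,0).round(3),p[:,2].max().round(3))
        if 'box' in q:
            c=p[(abs(p[:,2]-.06)<.006)];r=cv2.minAreaRect((c[:,:2]*1000).astype(np.float32));print('  cover',len(c),r)
    for q,z in [('start_lever_tip',.0795),('other_lever_tip',.0795),('start_button_top',.082),('start_box',0),('other_box',0)]:
        l=spotter.landmark_of(n,q)
        for r in l[:2]: print(n,q,r['conf'],atz(n,r['centre'],z).round(3))
    cv2.imwrite(f'pics/{n}1.png',cv2.resize(im[130:280,150:360,::-1],None,fx=3.5,fy=3.5,interpolation=2))
E
```

```text
scene start_box 0.58 2352 [0.464 0.192 0.057] 0.094
  cover 971 ((507.57598876953125, 169.45220947265625), (140.3822479248047, 151.39852905273438), 80.47823333740234)
scene other_box 0.72 1772 [ 0.491 -0.129  0.052] 0.094
  cover 767 ((516.4560546875, -158.8191680908203), (148.6279296875, 140.08042907714844), 3.126858711242676)
scene spacer 0.63 178 [0.521 0.011 0.037] 0.065
scene oil 0.94 491 [0.611 0.003 0.057] 0.131
scene bearing 0.61 185 [0.368 0.204 0.013] 0.018
scene marker 0.44 123 [ 0.359 -0.179  0.012] 0.019
scene wrench 0.77 176 [0.366 0.022 0.005] 0.009
scene start_lever_tip 0.6 [0.543 0.205 0.08 ]
scene start_lever_tip 0.55 [ 0.545 -0.21   0.08 ]
scene other_lever_tip 0.64 [ 0.559 -0.195  0.08 ]
scene start_button_top 0.68 [0.404 0.114 0.082]
scene start_button_top 0.48 [0.472 0.173 0.082]
scene start_box 0.74 [0.5  0.18 0.  ]
scene other_box 0.62 [ 0.535 -0.167  0.   ]
side start_box 0.73 3754 [0.492 0.199 0.06 ] 0.095
  cover 1949 ((506.91790771484375, 169.0072479248047), (142.0989532470703, 151.38209533691406), 80.86823272705078)
side other_box 0.61 2085 [ 0.51 -0.12  0.06] 0.095
  cover 1139 ((519.2880859375, -160.96292114257812), (149.00225830078125, 139.22976684570312), 5.2861127853393555)
side spacer 0.73 180 [0.522 0.015 0.044] 0.065
side oil 0.88 608 [0.614 0.008 0.064] 0.139
side bearing 0.65 300 [0.371 0.204 0.014] 0.019
side marker 0.56 125 [ 0.531 -0.159  0.086] 0.095
side wrench 0.63 206 [0.365 0.022 0.007] 0.011
side start_lever_tip 0.85 [0.55  0.194 0.08 ]
side other_lever_tip 0.46 [ 0.563 -0.21   0.08 ]
side start_button_top 0.4 [0.47  0.169 0.082]
side start_box 0.61 [0.51  0.168 0.   ]
side other_box 0.56 [ 0.528 -0.179  0.   ]
```

View pics/side1.png

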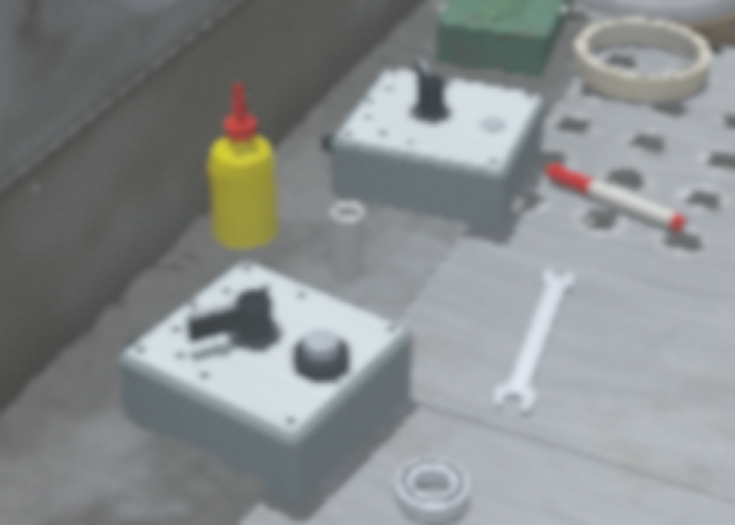

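View pics/scene1.png

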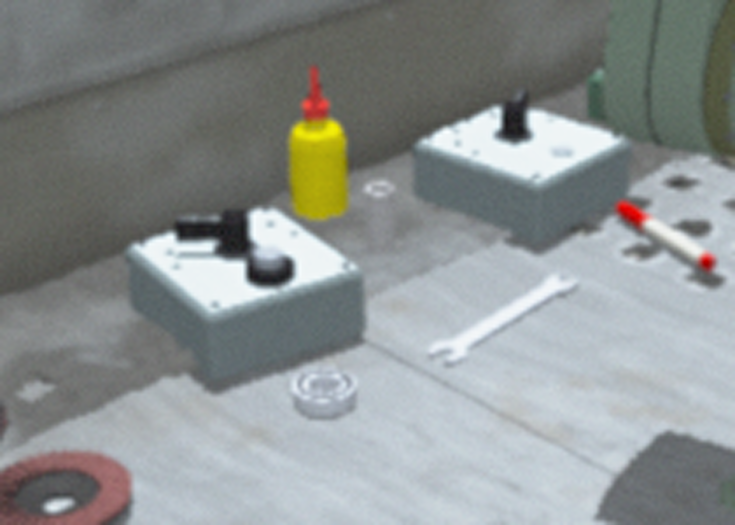

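```bash
python3 - <<'E'
from h import *
s=observe();c=viewer.get_calibration('wrist');R=np.array(c['R']);o=-R.T@np.array(c['t']);T=np.array(s['tcp_rot'])
print('cam in tool',T.T@(o-s['eef_pos']));print('cam axes in tool (cols)\n',(T.T@R.T).round(3));print(np.array(c['camera_matrix']).round(1))
im,d=viewer.get_image('scene');P=cloud('scene',d)
for u,v in [(150,170),(270,150),(330,120),(215,140),(300,150)]: print((u,v),P[v,u].round(3))
# world delta -> tool: show for target over boxes
for X in [(0.42,-0.16,0.42),(0.42,0.0,0.45)]: print(X,(T.T@(np.array(X)-s['eef_pos'])*1000).round())
E
```

```text
cam in tool [ 0.00074631 -0.0833303   0.03121257]
cam axes in tool (cols)
 [[ 1.     0.002 -0.001]
 [-0.002  0.947  0.322]
 [ 0.001 -0.322  0.947]]
[[304.6   0.  253.6]
 [  0.  304.6 192.2]
 [  0.    0.    1. ]]
(150, 170) [0.67  0.282 0.144]
(270, 150) [ 0.666 -0.173  0.087]
(330, 120) [0.183 0.103 0.353]
(215, 140) [0.669 0.052 0.176]
(300, 150) [ 0.667 -0.322  0.048]
(0.42, -0.16, 0.42) [-259. -320.  -15.]
(0.42, 0.0, 0.45) [-406. -384.  -45.]
```

```bash
python3 -m crank '[{"z":-47,"jaw":255},{"x":-40,"y":-45,"z":-47,"rz":-0.17,"jaw":255},{"x":-80,"y":-90,"z":-47,"rz":-0.34,"jaw":255},{"x":-120,"y":-135,"z":-47,"rz":-0.51,"jaw":255},{"x":-160,"y":-180,"z":-47,"rz":-0.68,"jaw":255},{"x":-200,"y":-230,"z":-47,"rz":-0.85,"jaw":255},{"x":-240,"y":-280,"z":-47,"rz":-1.02,"jaw":255},{"x":-280,"y":-325,"z":-47,"rz":-1.19,"jaw":255},{"x":-310,"y":-370,"z":-47,"rz":-1.36,"jaw":255},{"x":-345,"y":-410,"z":-47,"rz":-1.53,"jaw":255},{"x":-377,"y":-448,"z":-47,"rz":-1.7,"jaw":255},{"x":-377,"y":-448,"z":-47,"rz":-1.87,"jaw":255},{"x":-377,"y":-448,"z":-47,"rz":-2.04,"jaw":255},{"x":-377,"y":-448,"z":-47,"rz":-2.21,"jaw":255},{"x":-377,"y":-448,"z":-47,"rz":-2.38,"jaw":255},{"x":-377,"y":-448,"z":-47,"rz":-2.55,"jaw":255},{"x":-377,"y":-448,"z":-47,"rz":-2.72,"jaw":255},{"x":-377,"y":-448,"z":-47,"rz":-2.72,"jaw":255},{"x":-377,"y":-448,"z":-47,"rz":-2.72,"jaw":255}]' 20
python3 - <<'E'
from h import *
s=observe();print(s['time_s'],s['q'],s['eef_pos'],s['force'],s['width']);c=viewer.get_calibration('wrist')
im,d=viewer.get_image('wrist');cv2.imwrite('pics/w1.png',cv2.resize(im[:,:,::-1],None,fx=1.5,fy=1.5));np.savez('w1.npz',im=im,d=d,R=c['R'],t=c['t'],camera_matrix=c['camera_matrix'])
P=cloud('wrist',d,c)
for q in ['start_box','other_box']:
    for m in spotter.masks_of('wrist',q)[:2]:
        p=P[m['pixels']&(d>0)];cc=p[(abs(p[:,2]-.06)<.006)];print(q,m['conf'],len(cc),cv2.minAreaRect((cc[:,:2]*1000).astype(np.float32)) if len(cc) else 0)
for q,z in [('start_lever_tip',.0795),('other_lever_tip',.0795),('start_button_top',.082),('start_lever',.06),('other_lever',.06)]:
    for r in spotter.landmark_of('wrist',q)[:2]: print(q,r['conf'],r['centre'],atz('wrist',r['centre'],z,c).round(4))
E
```

```text
2.25 [-1.30650238e+00  2.06589179e-01  1.54148984e+00  1.64527514e-05
  1.39350671e+00 -1.50486065e-01] [ 0.23171878 -0.52624777  0.40469265] [-0.02187132 -0.31002303  0.27949725] 0.0850707749466077schema error: expected keys rx, ry, rz, x, y, z, jaw
```

View pics/w1.png

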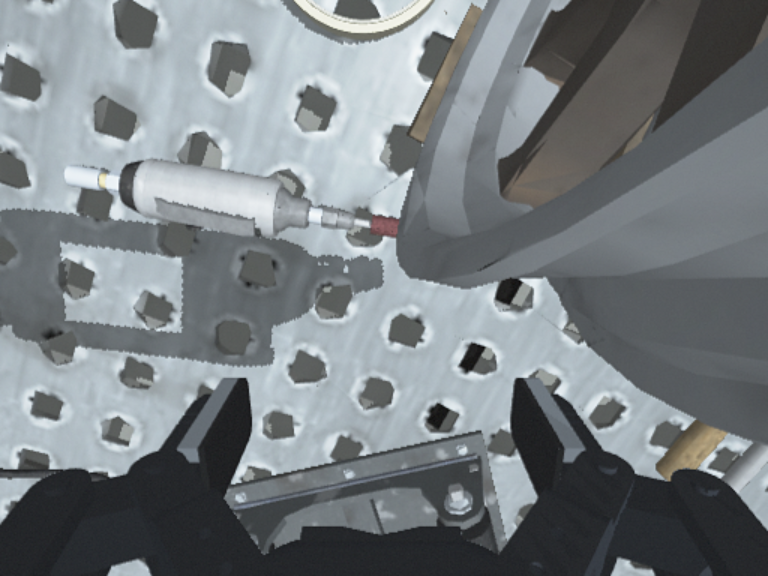

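The call was refused because every row needs all seven keys, so the view is unchanged and no box shows. I write the rows out in full.

```bash
cat > look.py <<'E'
import sys
from h import *
k=sys.argv[1]
s=observe();print(s['time_s'],np.round(s['q'],3),np.round(s['eef_pos'],4),np.round(s['force'],2),s['width']);c=viewer.get_calibration('wrist')
im,d=viewer.get_image('wrist');cv2.imwrite(f'pics/{k}.png',cv2.resize(im[:,:,::-1],None,fx=1.5,fy=1.5));np.savez(k+'.npz',im=im,d=d,R=c['R'],t=c['t'],camera_matrix=c['camera_matrix'])
P=cloud('wrist',d,c)
for q in ['start_box','other_box']:
    for m in spotter.masks_of('wrist',q)[:2]:
        p=P[m['pixels']&(d>0)];cc=p[(abs(p[:,2]-.06)<.006)];print(q,m['conf'],len(cc),cv2.minAreaRect((cc[:,:2]*1000).astype(np.float32)) if len(cc) else 0)
for q,z in [('start_lever_tip',.0795),('other_lever_tip',.0795),('start_button_top',.082)]:
    for r in spotter.landmark_of('wrist',q)[:2]: print(q,r['conf'],r['centre'],atz('wrist',r['centre'],z,c).round(4))
E
python3 -m crank '[{"rx":0,"ry":0,"rz":0,"x":0,"y":0,"z":-47,"jaw":255},{"rx":0,"ry":0,"rz":-0.17,"x":-40,"y":-45,"z":-47,"jaw":255},{"rx":0,"ry":0,"rz":-0.34,"x":-80,"y":-90,"z":-47,"jaw":255},{"rx":0,"ry":0,"rz":-0.51,"x":-120,"y":-135,"z":-47,"jaw":255},{"rx":0,"ry":0,"rz":-0.68,"x":-160,"y":-180,"z":-47,"jaw":255},{"rx":0,"ry":0,"rz":-0.85,"x":-200,"y":-230,"z":-47,"jaw":255},{"rx":0,"ry":0,"rz":-1.02,"x":-240,"y":-280,"z":-47,"jaw":255},{"rx":0,"ry":0,"rz":-1.19,"x":-280,"y":-325,"z":-47,"jaw":255},{"rx":0,"ry":0,"rz":-1.36,"x":-310,"y":-370,"z":-47,"jaw":255},{"rx":0,"ry":0,"rz":-1.53,"x":-345,"y":-410,"z":-47,"jaw":255},{"rx":0,"ry":0,"rz":-1.7,"x":-377,"y":-448,"z":-47,"jaw":255},{"rx":0,"ry":0,"rz":-1.87,"x":-377,"y":-448,"z":-47,"jaw":255},{"rx":0,"ry":0,"rz":-2.04,"x":-377,"y":-448,"z":-47,"jaw":255},{"rx":0,"ry":0,"rz":-2.21,"x":-377,"y":-448,"z":-47,"jaw":255},{"rx":0,"ry":0,"rz":-2.38,"x":-377,"y":-448,"z":-47,"jaw":255},{"rx":0,"ry":0,"rz":-2.55,"x":-377,"y":-448,"z":-47,"jaw":255},{"rx":0,"ry":0,"rz":-2.72,"x":-377,"y":-448,"z":-47,"jaw":255},{"rx":0,"ry":0,"rz":-2.72,"x":-377,"y":-448,"z":-47,"jaw":255},{"rx":0,"ry":0,"rz":-2.72,"x":-377,"y":-448,"z":-47,"jaw":255}]' 20 && python3 look.py w2
```

```text
time_s: 5.03
eef_pos: [0.4898, -0.0007, 0.4517]
tcp_rot: [[0.009, 1.0, 0.0], [1.0, -0.009, 0.0], [0.0, 0.0, -1.0]]
force: [-0.1, -0.0, -0.5]
width: -0.0
5.025 [-0.178 -0.012  1.683  0.     1.471 -1.74 ] [ 0.4898 -0.0007  0.4517] [-0.09 -0.04 -0.52] -3.5832131071404014e-05
start_box 0.88 11017 ((508.6903991699219, 168.79244995117188), (138.710693359375, 148.1440887451172), 81.01915740966797)
other_box 0.8 11507 ((521.5753173828125, -162.47793579101562), (148.4153289794922, 138.69207763671875), 5.139382839202881)
other_box 0.56 213 ((527.3941650390625, 6.860790252685547), (24.42758560180664, 24.359739303588867), 50.502254486083984)
start_lever_tip 0.93 [424.4, 210.6] [0.5482 0.205  0.0795]
start_lever_tip 0.15 [94.2, 218.9] [ 0.5559 -0.1953  0.0795]
other_lever_tip 0.93 [96.0, 220.3] [ 0.5578 -0.1934  0.0795]
other_lever_tip 0.44 [259.0, 174.2] [0.5011 0.0054 0.0795]
start_button_top 0.86 [414.7, 142.2] [0.465  0.1786 0.082 ]
```

View pics/w2.png

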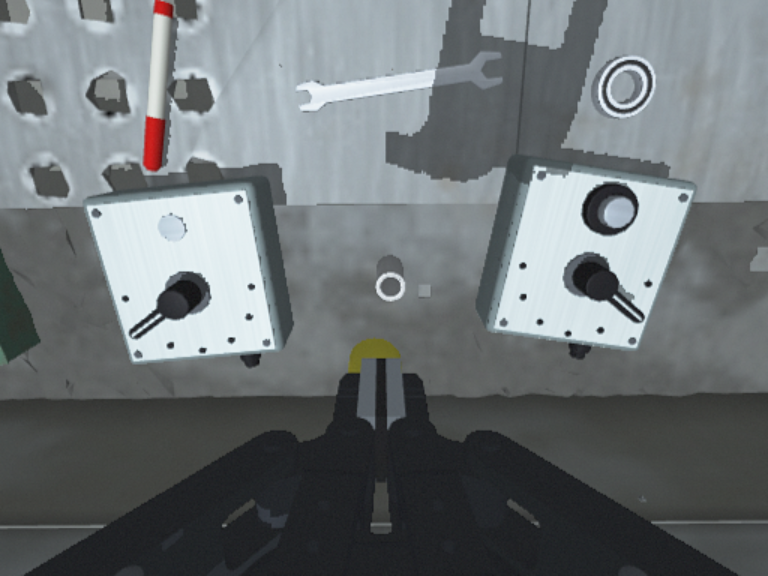

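The wrist picture shows the other lever covering its stud 6: stud 7 is at (125,298), studs 5 to 1 run from (170,345) to (251,287). The start lever covers stud 2, with stud 1 at (648,283) and stud 3 at (600,330). The wanted position is therefore 6, four clicks on. I measure the fingertip shape from the depth.

```bash
python3 - <<'E'
from h import *
z=np.load('w2.npz');d=z['d'];P=cloud('wrist',d,dict(camera_matrix=z['camera_matrix'],R=z['R'],t=z['t']))
s=observe();T=np.array(s['tcp_rot']);Q=(P-s['eef_pos'])@T*1000
m=(d>0)&(d<.2)&(abs(Q[...,0])<60)
q=Q[m]
for a in range(120,180,6):
    k=q[(q[:,2]>=a)&(q[:,2]<a+6)]
    if len(k): print(a,len(k),'x',k[:,0].min().round(1),k[:,0].max().round(1),'y',k[:,1].min().round(1),k[:,1].max().round(1))
ax=np.array([.5184,.1673])
print('q6 ok', s['q'][5])
for ang,off in [(51,30),(51,15),(-69,15)]:
    r=np.array([np.cos(np.radians(ang)),np.sin(np.radians(ang))]);cc=np.array([-r[1],r[0]])
    print(ang,off,ax+.038*r+off/1000*cc)
E
```

```text
120 2365 x -36.7 36.1 y -13.7 12.5
126 1272 x -31.2 30.5 y -13.7 13.1
132 654 x -19.8 19.7 y -12.0 11.5
138 359 x -13.9 13.2 y -11.1 -5.3
144 460 x -13.8 13.2 y -11.1 -5.4
150 395 x -14.0 13.3 y -11.0 -5.4
156 366 x -13.9 13.3 y -11.1 -5.2
162 280 x -13.7 13.2 y -11.0 -5.4
168 49 x -6.6 6.0 y -10.7 -9.5
q6 ok -1.741769243792276
51 30 [0.5189998  0.21571116]
51 15 [0.53065699 0.20627135]
-69 15 [0.54602169 0.13719946]
```

```bash
python3 -m crank '[{"rx":0,"ry":0,"rz":-0.15,"x":50,"y":7,"z":0,"jaw":255},{"rx":0,"ry":0,"rz":-0.3,"x":100,"y":14,"z":10,"jaw":255},{"rx":0,"ry":0,"rz":-0.45,"x":150,"y":20,"z":30,"jaw":255},{"rx":0,"ry":0,"rz":-0.6,"x":190,"y":25,"z":60,"jaw":255},{"rx":0,"ry":0,"rz":-0.75,"x":216,"y":27,"z":100,"jaw":255},{"rx":0,"ry":0,"rz":-0.908,"x":216,"y":27,"z":130,"jaw":255},{"rx":0,"ry":0,"rz":-0.908,"x":216,"y":27,"z":150,"jaw":255},{"rx":0,"ry":0,"rz":-0.908,"x":216,"y":27,"z":150,"jaw":255},{"rx":0,"ry":0,"rz":-0.908,"x":216,"y":27,"z":150,"jaw":255}]' && python3 look.py w3
```

```text
time_s: 6.45
eef_pos: [0.5188, 0.2152, 0.3027]
tcp_rot: [[-0.784, 0.621, 0.002], [0.621, 0.784, 0.0], [-0.001, 0.001, -1.0]]
force: [0.9, -0.6, 1.5]
width: -0.0001
6.45 [ 0.239  0.282  1.672  0.     1.185 -2.233] [0.5188 0.2152 0.3027] [ 0.87 -0.64  1.49] -8.644961230553674e-05
start_box 0.65 34510 ((509.0653076171875, 169.15255737304688), (137.72596740722656, 148.18045043945312), 81.06342315673828)
start_box 0.38 18 ((533.1658935546875, 187.38986206054688), (73.39669799804688, 21.186790466308594), 49.48521041870117)
start_lever_tip 0.93 [212.2, 229.6] [0.5483 0.2049 0.0795]
start_button_top 0.7 [285.9, 122.3] [0.4649 0.1774 0.082 ]
```

View pics/w3.png

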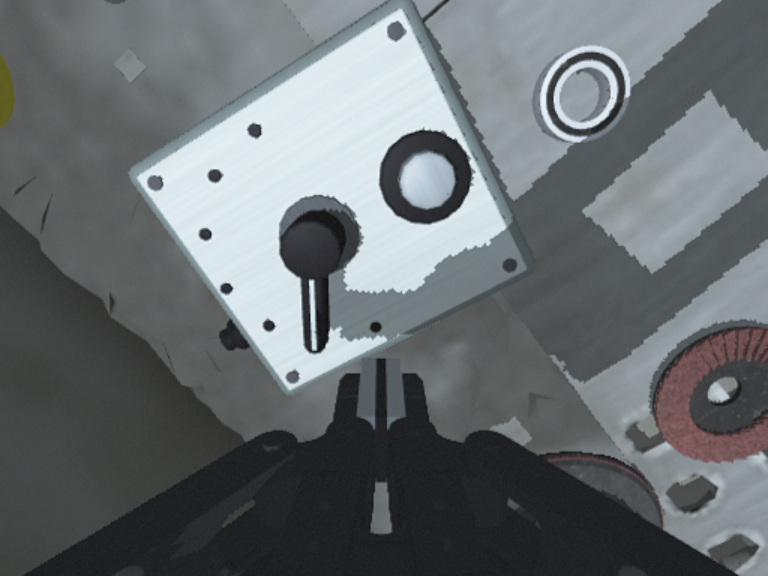

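The picture shows the start lever at (315,310) pointing down the image, with the closed fingertips to its right at (380,375) and about 30 mm clear. The descent beside it is free.

```bash
python3 -m crank '[{"rx":0,"ry":0,"rz":0,"x":0,"y":0,"z":20,"jaw":255},{"rx":0,"ry":0,"rz":0,"x":0,"y":0,"z":40,"jaw":255},{"rx":0,"ry":0,"rz":0,"x":0,"y":0,"z":50,"jaw":255},{"rx":0,"ry":0,"rz":0,"x":0,"y":0,"z":56,"jaw":255},{"rx":0,"ry":0,"rz":0,"x":0,"y":0,"z":56,"jaw":255},{"rx":0,"ry":0,"rz":0,"x":-3,"y":0,"z":56,"jaw":255},{"rx":0,"ry":0,"rz":0,"x":-6,"y":0,"z":56,"jaw":255},{"rx":0,"ry":0,"rz":0,"x":-9,"y":0,"z":56,"jaw":255},{"rx":0,"ry":0,"rz":0,"x":-11,"y":0,"z":56,"jaw":255},{"rx":0,"ry":0,"rz":0,"x":-11,"y":0,"z":56,"jaw":255}]'
python3 - <<'E'
from h import *
s=observe();T=np.array(s['tcp_rot']);a=np.array([.5189,.1675,s['eef_pos'][2]])
p=(T.T@(s['eef_pos']-a)*1000)[:2];print(s['eef_pos'],s['force'],p)
for f in range(3,61,3):
    r=np.radians(f);R=np.array([[np.cos(r),-np.sin(r)],[np.sin(r),np.cos(r)]]);print(f,round(r,3),(R@p-p).round(1))
E
```

```text
time_s: 8.0
eef_pos: [0.527, 0.2082, 0.2457]
tcp_rot: [[-0.784, 0.621, 0.0], [0.621, 0.784, 0.0], [0.0, 0.0, -1.0]]
force: [-0.5, -0.5, -0.0]
width: 0.0004
[0.52701117 0.20821933 0.24574058] [-0.4963184  -0.45999356 -0.02021849] [18.92345412 36.95615743]
3 0.052 [-2.   0.9]
6 0.105 [-4.   1.8]
9 0.157 [-6.   2.5]
12 0.209 [-8.1  3.1]
15 0.262 [-10.2   3.6]
18 0.314 [-12.3   4. ]
21 0.367 [-14.5   4.3]
24 0.419 [-16.7   4.5]
27 0.471 [-18.8   4.6]
30 0.524 [-21.    4.5]
33 0.576 [-23.2   4.3]
36 0.628 [-25.3   4.1]
39 0.681 [-27.5   3.7]
42 0.733 [-29.6   3.2]
45 0.785 [-31.7   2.6]
48 0.838 [-33.7   1.8]
51 0.89 [-35.7   1. ]
54 0.942 [-37.7   0.1]
57 0.995 [-39.6  -1. ]
60 1.047 [-41.5  -2.1]
```

```bash
python3 -m crank '[{"rx":0,"ry":0,"rz":0.052,"x":-2,"y":0.9,"z":0,"jaw":255},{"rx":0,"ry":0,"rz":0.105,"x":-4,"y":1.8,"z":0,"jaw":255},{"rx":0,"ry":0,"rz":0.157,"x":-6,"y":2.5,"z":0,"jaw":255},{"rx":0,"ry":0,"rz":0.209,"x":-8.1,"y":3.1,"z":0,"jaw":255},{"rx":0,"ry":0,"rz":0.262,"x":-10.2,"y":3.6,"z":0,"jaw":255},{"rx":0,"ry":0,"rz":0.314,"x":-12.3,"y":4,"z":0,"jaw":255},{"rx":0,"ry":0,"rz":0.367,"x":-14.5,"y":4.3,"z":0,"jaw":255},{"rx":0,"ry":0,"rz":0.419,"x":-16.7,"y":4.5,"z":0,"jaw":255},{"rx":0,"ry":0,"rz":0.471,"x":-18.8,"y":4.6,"z":0,"jaw":255},{"rx":0,"ry":0,"rz":0.524,"x":-21,"y":4.5,"z":0,"jaw":255}]'; python3 look.py w4
```

```text
time_s: 9.25
eef_pos: [0.5461, 0.1988, 0.2456]
tcp_rot: [[-0.367, 0.93, -0.0], [0.93, 0.367, -0.0], [-0.0, -0.0, -1.0]]
force: [0.2, 0.7, -0.4]
width: -0.0
9.25 [ 0.2    0.395  1.656 -0.     1.09  -1.746] [0.5461 0.1988 0.2456] [ 0.19  0.67 -0.37] -6.352943283575027e-06
start_box 0.75 54014 ((509.219970703125, 169.06436157226562), (137.6095428466797, 148.11544799804688), 81.1096420288086)
start_lever_tip 0.63 [217.5, 280.3] [0.564  0.1852 0.0795]
start_button_top 0.7 [276.5, 86.1] [0.4653 0.1764 0.082 ]
```

View pics/w4.png

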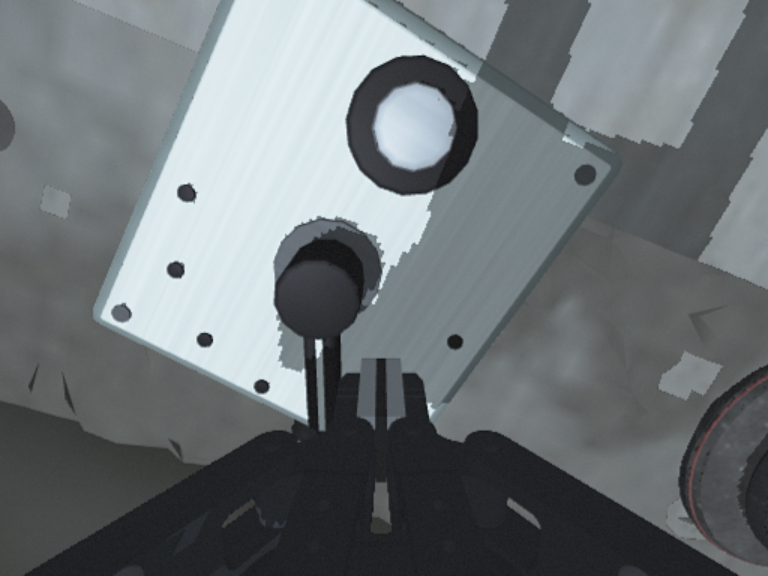

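The lever now stands at position 3 with the finger flush beside it at (345,400). I go on for two more clicks.

```bash
python3 -m crank '[{"rx":0,"ry":0,"rz":0.052,"x":-2,"y":0.9,"z":0,"jaw":255},{"rx":0,"ry":0,"rz":0.105,"x":-4,"y":1.8,"z":0,"jaw":255},{"rx":0,"ry":0,"rz":0.157,"x":-6,"y":2.5,"z":0,"jaw":255},{"rx":0,"ry":0,"rz":0.209,"x":-8.1,"y":3.1,"z":0,"jaw":255},{"rx":0,"ry":0,"rz":0.262,"x":-10.2,"y":3.6,"z":0,"jaw":255},{"rx":0,"ry":0,"rz":0.314,"x":-12.3,"y":4,"z":0,"jaw":255},{"rx":0,"ry":0,"rz":0.367,"x":-14.5,"y":4.3,"z":0,"jaw":255},{"rx":0,"ry":0,"rz":0.419,"x":-16.7,"y":4.5,"z":0,"jaw":255},{"rx":0,"ry":0,"rz":0.471,"x":-18.8,"y":4.6,"z":0,"jaw":255},{"rx":0,"ry":0,"rz":0.524,"x":-21,"y":4.5,"z":0,"jaw":255},{"rx":0,"ry":0,"rz":0.576,"x":-23.2,"y":4.3,"z":0,"jaw":255},{"rx":0,"ry":0,"rz":0.628,"x":-25.3,"y":4.1,"z":0,"jaw":255},{"rx":0,"ry":0,"rz":0.681,"x":-27.5,"y":3.7,"z":0,"jaw":255},{"rx":0,"ry":0,"rz":0.733,"x":-29.6,"y":3.2,"z":0,"jaw":255},{"rx":0,"ry":0,"rz":0.785,"x":-31.7,"y":2.6,"z":0,"jaw":255},{"rx":0,"ry":0,"rz":0.838,"x":-33.7,"y":1.8,"z":0,"jaw":255},{"rx":0,"ry":0,"rz":0.89,"x":-35.7,"y":1,"z":0,"jaw":255},{"rx":0,"ry":0,"rz":0.942,"x":-37.7,"y":0.1,"z":0,"jaw":255},{"rx":0,"ry":0,"rz":0.995,"x":-39.6,"y":-1,"z":0,"jaw":255},{"rx":0,"ry":0,"rz":1.047,"x":-41.5,"y":-2.1,"z":0,"jaw":255}]'; python3 look.py w5; python3 - <<'E'
from h import *
s=observe();T=np.array(s['tcp_rot']);a=np.array([.5189,.1675,s['eef_pos'][2]])
print((T.T@(s['eef_pos']-a)*1000)[:2])
E
```

```text
time_s: 12.05
eef_pos: [0.5594, 0.1595, 0.2457]
tcp_rot: [[0.622, 0.783, -0.0], [0.783, -0.622, -0.0], [-0.0, -0.0, -1.0]]
force: [0.4, -0.7, 0.1]
width: 0.0
12.05 [ 0.129  0.396  1.655  0.     1.091 -0.771] [0.5594 0.1595 0.2457] [ 0.39 -0.72  0.15] 1.2024636130298777e-05
start_box 0.66 54861 ((509.12109375, 168.92062377929688), (138.42271423339844, 147.5627899169922), 80.92264556884766)
other_box 0.91 0 0
start_lever_tip 0.69 [219.9, 279.6] [0.5577 0.1388 0.0795]
start_button_top 0.6 [142.1, 82.8] [0.465  0.1762 0.082 ]
[18.93062041 36.73725293]
```

View pics/w5.png

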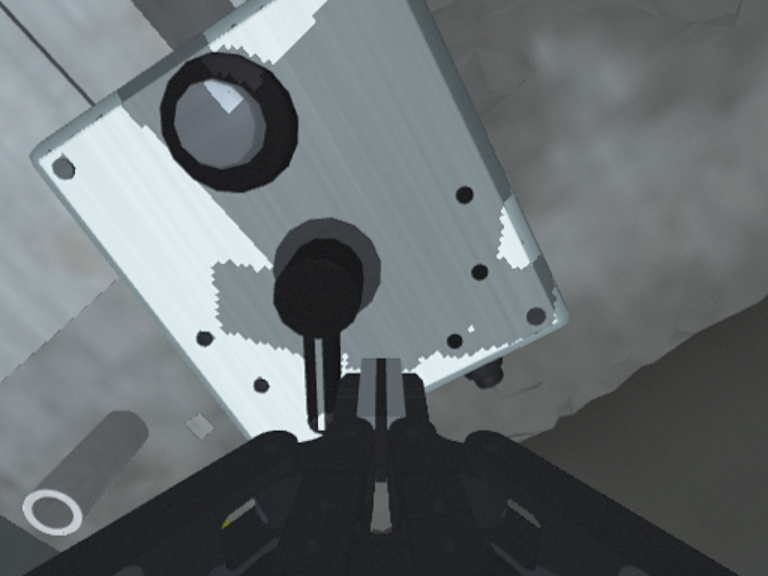

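Position 5 is reached: studs 7 (205,338) and 6 (261,385) are still ahead and uncovered. One more click, then back the finger off and lift it.

```bash
python3 -m crank '[{"rx":0,"ry":0,"rz":0.052,"x":-2,"y":0.9,"z":0,"jaw":255},{"rx":0,"ry":0,"rz":0.105,"x":-4,"y":1.8,"z":0,"jaw":255},{"rx":0,"ry":0,"rz":0.157,"x":-6,"y":2.5,"z":0,"jaw":255},{"rx":0,"ry":0,"rz":0.209,"x":-8.1,"y":3.1,"z":0,"jaw":255},{"rx":0,"ry":0,"rz":0.262,"x":-10.2,"y":3.6,"z":0,"jaw":255},{"rx":0,"ry":0,"rz":0.314,"x":-12.3,"y":4,"z":0,"jaw":255},{"rx":0,"ry":0,"rz":0.367,"x":-14.5,"y":4.3,"z":0,"jaw":255},{"rx":0,"ry":0,"rz":0.419,"x":-16.7,"y":4.5,"z":0,"jaw":255},{"rx":0,"ry":0,"rz":0.471,"x":-18.8,"y":4.6,"z":0,"jaw":255},{"rx":0,"ry":0,"rz":0.489,"x":-19.5,"y":4.6,"z":0,"jaw":255},{"rx":0,"ry":0,"rz":0.489,"x":-19.5,"y":4.6,"z":0,"jaw":255}]'; python3 look.py w6
```

```text
time_s: 13.72
eef_pos: [0.551, 0.1413, 0.2457]
tcp_rot: [[0.916, 0.401, 0.0], [0.401, -0.916, 0.0], [0.0, -0.0, -1.0]]
force: [-0.1, 0.6, -0.5]
width: 0.0002
13.725 [ 0.099  0.373  1.688  0.     1.081 -0.314] [0.551  0.1413 0.2457] [-0.14  0.59 -0.52] 0.0001683233755853745
start_box 0.77 54159 ((509.2738037109375, 169.15399169921875), (138.39405822753906, 147.57411193847656), 81.13668060302734)
other_box 0.58 45 ((523.0062255859375, 139.5421905517578), (29.136281967163086, 81.7976303100586), 11.671090126037598)
start_lever_tip 0.73 [213.2, 277.5] [0.5365 0.1239 0.0795]
```

View pics/w6.png

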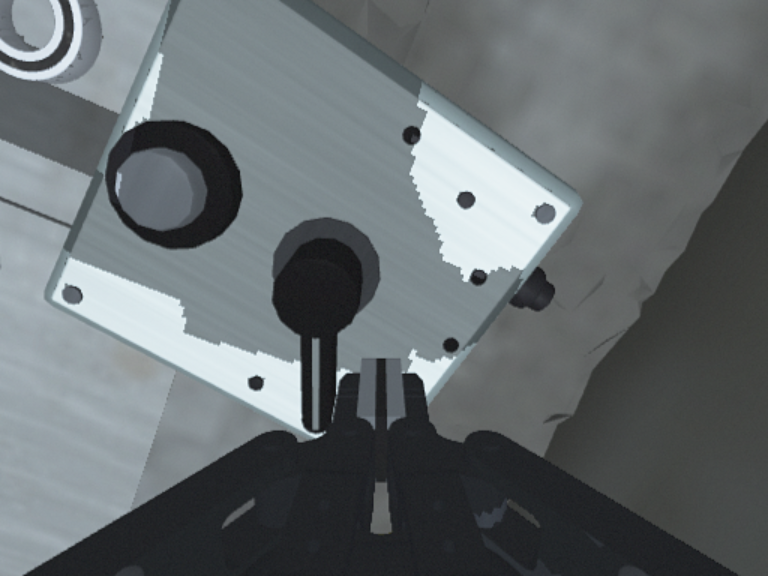

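The lever is at position 6, with only stud 7 (255,382) beyond it. Back off, lift, and move above the button.

```bash
python3 -m crank '[{"rx":0,"ry":0,"rz":0,"x":5,"y":0,"z":0,"jaw":255},{"rx":0,"ry":0,"rz":0,"x":8,"y":0,"z":-10,"jaw":255},{"rx":0,"ry":0,"rz":0,"x":8,"y":0,"z":-40,"jaw":255},{"rx":0,"ry":0,"rz":0,"x":8,"y":0,"z":-60,"jaw":255},{"rx":0,"ry":0,"rz":0,"x":-20,"y":-25,"z":-60,"jaw":255},{"rx":0,"ry":0,"rz":0,"x":-45,"y":-50,"z":-60,"jaw":255},{"rx":0,"ry":0,"rz":0,"x":-65,"y":-66.6,"z":-60,"jaw":255},{"rx":0,"ry":0,"rz":0,"x":-65,"y":-66.6,"z":-60,"jaw":255},{"rx":0,"ry":0,"rz":0,"x":-65,"y":-66.6,"z":-60,"jaw":255}]'; python3 look.py w7
python3 - <<'E'
from h import *
for n in ['scene','side']:
    im,d=viewer.get_image(n);cv2.imwrite(f'pics/{n}2.png',cv2.resize(im[130:280,150:360,::-1],None,fx=3.5,fy=3.5,interpolation=2))
E
```

```text
time_s: 15.15
eef_pos: [0.4657, 0.1763, 0.3066]
tcp_rot: [[0.916, 0.401, 0.003], [0.401, -0.916, 0.0], [0.002, 0.001, -1.0]]
force: [0.1, -0.2, 0.3]
width: 0.0001
15.15 [ 0.188  0.15   1.826 -0.     1.163 -0.224] [0.4657 0.1763 0.3066] [ 0.08 -0.19  0.35] 0.00014271822511570297
start_box 0.79 20898 ((509.20697021484375, 169.61654663085938), (137.92794799804688, 148.32151794433594), 81.11438751220703)
start_lever_tip 0.56 [309.5, 304.8] [0.5372 0.124  0.0795]
start_button_top 0.86 [250.9, 214.1] [0.4647 0.1766 0.082 ]
```

View pics/w7.png

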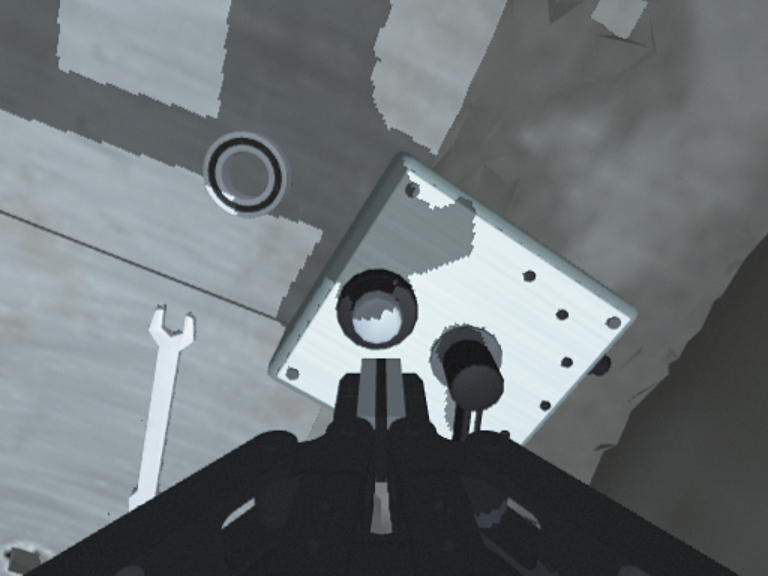

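View pics/side2.png

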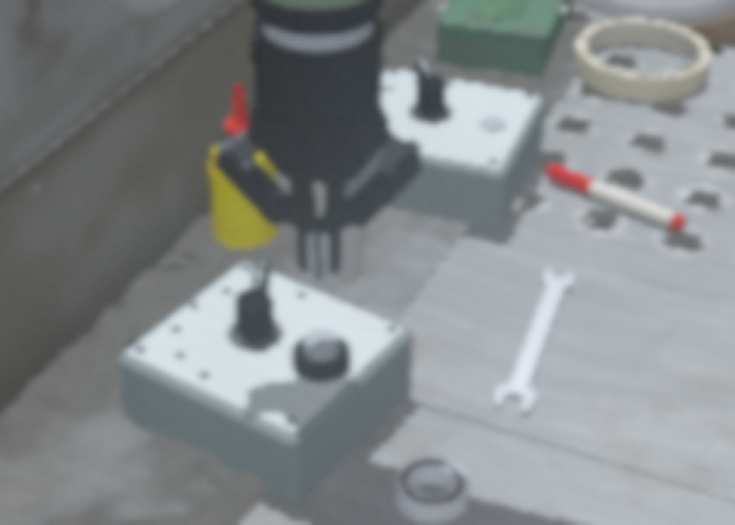

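The lever still covers stud 6, and the loose things look untouched. The fingertips are over the button at (378,315). Now I press gently and read the force.

```bash
python3 -m crank '[{"rx":0,"ry":0,"rz":0,"x":-0.5,"y":0,"z":20,"jaw":255},{"rx":0,"ry":0,"rz":0,"x":-0.5,"y":0,"z":40,"jaw":255},{"rx":0,"ry":0,"rz":0,"x":-0.5,"y":0,"z":47,"jaw":255},{"rx":0,"ry":0,"rz":0,"x":-0.5,"y":0,"z":50,"jaw":255},{"rx":0,"ry":0,"rz":0,"x":-0.5,"y":0,"z":52,"jaw":255},{"rx":0,"ry":0,"rz":0,"x":-0.5,"y":0,"z":54,"jaw":255},{"rx":0,"ry":0,"rz":0,"x":-0.5,"y":0,"z":55.5,"jaw":255},{"rx":0,"ry":0,"rz":0,"x":-0.5,"y":0,"z":56.5,"jaw":255},{"rx":0,"ry":0,"rz":0,"x":-0.5,"y":0,"z":57,"jaw":255},{"rx":0,"ry":0,"rz":0,"x":-0.5,"y":0,"z":57,"jaw":255}]'
```

```text
time_s: 16.8
eef_pos: [0.4646, 0.1762, 0.2494]
tcp_rot: [[0.916, 0.401, 0.001], [0.401, -0.916, 0.0], [0.001, 0.0, -1.0]]
force: [-3.5, 0.5, 8.1]
width: -0.0005
```

The 8 N reading is more than the spring's 5 N at full travel. I press 0.7 mm further to confirm it is at the stop.

```bash
python3 -m crank '[{"rx":0,"ry":0,"rz":0,"x":0,"y":0,"z":0.4,"jaw":255},{"rx":0,"ry":0,"rz":0,"x":0,"y":0,"z":0.7,"jaw":255},{"rx":0,"ry":0,"rz":0,"x":0,"y":0,"z":0.7,"jaw":255}]'
```

```text
time_s: 17.18
eef_pos: [0.4646, 0.1762, 0.2494]
tcp_rot: [[0.916, 0.401, 0.001], [0.401, -0.916, -0.0], [0.001, 0.0, -1.0]]
force: [-3.6, -1.1, 11.4]
width: 0.0001
```

The position did not change while the force rose to 11 N, so the button is at its stop. Release and lift.

```bash
python3 -m crank '[{"rx":0,"ry":0,"rz":0,"x":0,"y":0,"z":-3,"jaw":255},{"rx":0,"ry":0,"rz":0,"x":0,"y":0,"z":-10,"jaw":255},{"rx":0,"ry":0,"rz":0,"x":0,"y":0,"z":-40,"jaw":255},{"rx":0,"ry":0,"rz":0,"x":0,"y":0,"z":-90,"jaw":255},{"rx":0,"ry":0,"rz":0,"x":0,"y":0,"z":-130,"jaw":255},{"rx":0,"ry":0,"rz":0,"x":0,"y":0,"z":-150,"jaw":255},{"rx":0,"ry":0,"rz":0,"x":0,"y":0,"z":-150,"jaw":255},{"rx":0,"ry":0,"rz":0,"x":0,"y":0,"z":-150,"jaw":255}]'; python3 look.py w8
python3 - <<'E'
from h import *
z=np.load('w8.npz');d=z['d'];P=cloud('wrist',d,dict(camera_matrix=z['camera_matrix'],R=z['R'],t=z['t']))
m=(np.hypot(P[...,0]-.4648,P[...,1]-.1765)<.008)&(P[...,2]<.1);print('button z',m.sum(),np.median(P[m][:,2]))
m=(np.hypot(P[...,0]-.509,P[...,1]-.169)<.09)&(abs(P[...,2]-.06)<.004);print('cover z',np.median(P[m][:,2]))
for n in ['side','scene']:
    im,d=viewer.get_image(n);P=cloud(n,d)
    for q in ['spacer','oil','bearing','marker','wrench']:
        for k in spotter.masks_of(n,q)[:1]:
            p=P[k['pixels']&(d>0)];print(n,q,k['conf'],np.median(p,0).round(3))
    for r in spotter.landmark_of(n,'other_lever_tip')[:1]: print(n,'tip',r['conf'],atz(n,r['centre'],.0795).round(3))
E
```

```text
time_s: 18.18
eef_pos: [0.4638, 0.176, 0.3966]
tcp_rot: [[0.916, 0.4, -0.002], [0.4, -0.916, -0.0], [-0.002, -0.001, -1.0]]
force: [0.1, 0.9, -0.9]
width: -0.0
18.175 [ 0.188  0.045  1.739  0.     1.359 -0.224] [0.4638 0.176  0.3966] [ 0.11  0.94 -0.86] -4.940993521491556e-05
start_box 0.62 14264 ((509.049560546875, 169.58079528808594), (137.98471069335938, 148.16384887695312), 81.04256439208984)
start_box 0.22 0 0
other_box 0.69 0 0
start_lever_tip 0.73 [297.0, 246.0] [0.5352 0.1264 0.0795]
start_button_top 0.86 [255.5, 179.1] [0.4654 0.1765 0.082 ]
button z 206 0.08152353637937981
cover z 0.05948461537718676
side spacer 0.58 [0.523 0.015 0.042]
side oil 0.95 [0.615 0.008 0.064]
side bearing 0.67 [0.37  0.205 0.014]
side marker 0.71 [0.517 0.17  0.089]
side wrench 0.72 [0.365 0.032 0.007]
side tip 0.7 [ 0.56  -0.198  0.08 ]
scene spacer 0.51 [0.519 0.012 0.039]
scene oil 0.56 [0.612 0.003 0.056]
scene bearing 0.58 [0.37  0.201 0.013]
scene marker 0.58 [ 0.369 -0.182  0.012]
scene wrench 0.61 [0.366 0.017 0.005]
scene tip 0.57 [ 0.558 -0.212  0.08 ]
```

View pics/w8.png

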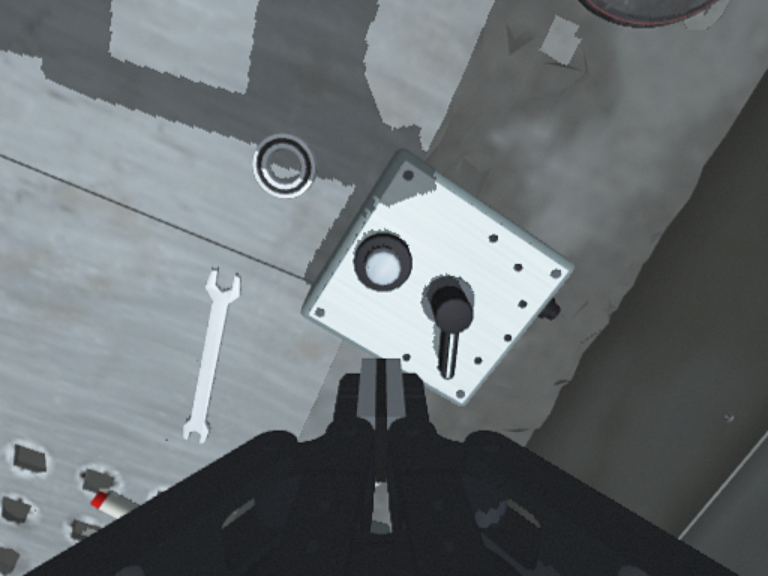

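The lever at (448,375) covers stud 6, with studs 1 to 5 and stud 7 (407,357) showing. The button is up (81.5 mm) and the arm is clear, so I hand in.

```bash
python3 -c "
from workcell import job;print(job.finish_job())"
```

```text
the job is handed in; nothing more can be done
None
```

I pushed the start box's lever with the closed fingertips from position 2 to position 6, matching the other box. I then pressed the start button to its stop, let it go, and handed the job in at about 18 s.

**Lever:** in the last wrist picture it covers stud 6, with studs 1 to 5 and stud 7 showing.

**Button:** it stopped moving while the force rose from 8 to 11 N, so it was fully down. After release its top measured 81.5 mm, which is up.

**Surroundings:** the arm ended clear of everything. The spacer, oil bottle, bearing and wrench measured within about 10 mm of where they started. The other lever's tip also agreed between early and late views, within the detector's scatter: up to 17 mm in the scene camera and 12 mm in the side camera. I never moved near it.

**Checks that failed or disagreed:**
- The first move call was refused for missing keys, so nothing moved.
- The side camera mistook other parts for the marker, before and after. The scene camera put it about 10 mm from its first reading.
- I did not measure the flap disc's position, and the arm never came near it.

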